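Roll a bamboo liner home in a serving tray

ROBOT

A 6-joint arm with a two-finger parallel gripper is mounted at the origin on the work surface. World frame = base frame: x ahead of the robot, y to its left, z up, the work surface at z = 0. Lengths are in m, angles in rad, forces in N, time in s.
With the tool pointing down it reaches from about 0.3 to 0.875 m from the base axis. Payload 4.2 kg.
Tool frame: the origin (TCP) lies on the centre line of the jaws, within the pads' length; the fingertips stand 11 mm ahead of it and the grasp point (between the pads) lies 8 mm behind it; x points along the fingers, y is the direction in which the jaws open and shut, and the axes are right-handed (so a half turn about x gives the same grasp; the last joint's range is limited). The gripper opens to 85 mm and grips with 20 to 120 N. Pads are 22 mm wide; open, the fingers measure 114 mm over their backs; the gripper's body (76 mm by 85 mm) begins 54 mm behind the grasp point. The pads swing forward as they close: fully open they stand 13 mm farther back than shut.
Start: joints at [-1.229, 0.32, 1.565, -0, 1.257, -0.02], TCP at [0.204, -0.538, 0.242] pointing down, gripper open.
Joint ranges: [-3.11, 3.11], [-0.84, 2.01], [0.21, 2.61], [-1.34, 4.49], [0.05, 2.63], [-2.56, 2.56]. Speed limits (rad/s): [2.57, 2.57, 3.14, 3.14, 3.14, 3.14].

INTERFACE

Orientations are given as a rotation vector (axis times angle).
In Python, from rig import readout, viewer, hand_in gives the robot as it stands.
- The arm moves only by the shell command python3 -m crank 'ROWS' [FORCE]. ROWS is JSON, one flat list of numbers, 7 for each row, row after row: the shift along the tool's x, y, z in mm, then the turn, a rotation vector about the tool's x, y, z in rad, then the finger opening in mm, from 0 to 85.4. A call has exactly 8 rows; each row shifts and turns the commanded pose from where the row before left it, along the tool's axes as they then stand; what a row does not reach is not made up. A row lasts 1/10 s, in which the tool goes at most 50 mm and 8.59 degrees, less where a joint would pass 70% of its speed; a pose out of reach is approached as far as the arm can. A call with a gripper value outside its range is refused whole. The fingers move at their own pace and stop on an object; FORCE is the grip in N (left out, the last holds). Time passes only in rows, so rows that do not move let the fingers close, or fill a call up. It gives the time, the measured TCP pose, the force and the opening at its end, in the units of the state.
- readout.read_state(): the state, without advancing time (a new reading comes with each control period).
- viewer.grab_frame(name): name is "scene" or "top" or "wrist"; returns the picture (420x560x3 uint8, red, green, blue); there is no depth.
- viewer.camera_params(name): a dict with "vertical_fov" (degrees; the focal length in pixels is half the picture's height over the tangent of half this angle, whatever the lens; pixels are square), "cx", "cy" (the principal point, pixels), "R" (3x3) and "t" (3): a world point X has camera coordinates R X + t. Camera axes: x right, y down, z forward; pixel columns grow to the right and rows downward; lengths in m; the calibration is good to about 2 mm. A picture is of the moment at which its call begins: read the wrist's pose just before it. camera_params takes no time and is no camera call; for the wrist camera it gives the pose at the moment of the call.
- hand_in(): hands the job in, once; it reports no verdict.
The state is a dict: "time": time; "qpos": joint angles; "dq": joint speeds; "tau": joint torques, N m; "position": TCP position; "orientation": TCP orientation; "ft_force": force on the tool from outside, world axes, zero at the start; "moment": the same for the moment, N m; "width": finger opening in m.
Only numpy, scipy, OpenCV 4.12 (cv2) and the standard library are available. Lean on these libraries where they do the work, as an engineer would, in place of code of your own. Each camera call takes 0.05 s, during which the arm holds its last target.

TASK

Take the hand roller from its stand, set it on the bamboo liner in the steel tray and roll it along with steady, moderate downward pressure, about 15 N and never more than 35 N, not lifting it off again until all nine slats are pressed fully home, flush with the metal frame. Then put the roller back upright in its stand. Touch tray and liner with the roller only, and leave the sauce bottle, bowl and spice jar where they stand.

Things in the scene. Friction and masses are not known exactly. Their poses are not given: they have to be found in the camera images.
- tray: Fixed steel tray, 160 x 270 x 20 mm, origin at the centre of its underside, z up, y along its length. In it a bed with a bamboo liner of nine slats, each 100 mm (x) by 19 mm (y), pitch 20 mm: slat1 at y = -80 mm ... slat9 at +80 mm, x = 0. Unpressed slats stand 4 mm above the aluminium frame around them; pressed home they are flush with its flat top.
- tray_bed (a point): Point of the tray 34 mm above its origin, axes as the tray's. The bed sits on levelling screws, NOT in this reading: the frame's top lies 0 to 12 mm above this point and slopes up to 0.03 rad either way along y. Feel for it; the bed itself does not give.
- tray_end (a point): Point of the tray at y = -103.5 mm from its origin, 34 mm up: near the middle of one end bar of the frame (flat, 23 mm in y; an equal one at y = +103.5 mm; height as uncertain as the bed's). The frame is 130 mm (x) by 230 mm (y); side rails at 52 to 65 mm either side of x = 0.
- stand: Fixed white plastic stand, 116 (x) x 72 (y) x 65 mm; origin at the centre of its underside, z up. An open-topped well, 100 mm (x) by 52 mm (y), floor at 6 mm. Its two long walls (10 mm thick, 65 mm high) carry the roller's crown plate; the end walls are 50 mm high. The roller at rest has the stand's axes (or half turned), its origin 31 mm above the stand's.
- roller: Upright hand roller, about 0.45 kg. Origin at the centre of the axle; x along the axle, y the way it rolls, z up. Free-turning wooden wheel, 44 mm diameter, 70 mm long, in a steel fork (within 46 mm in x, down to 8 mm below the axle); steel crown plate 94 (x) x 74 (y) mm, 34 to 42 mm above the axle; grip above. Looks the same turned half round.
- roller_grip (a point): Point on the roller's upright green grip where to grasp it, 80 mm above the axle; axes as the roller's. The grip is 28 x 28 mm square, from 42 to 106 mm above the axle.
- sauce: Amber sauce bottle, 60 mm diameter, 130 mm high, loose; origin under its centre. Bystander.
- bowl: White bowl, 130 mm diameter, 55 mm high, loose; origin under its centre. Bystander.
- spice: Small spice jar, 44 mm diameter, 70 mm high, loose; origin under its centre. Bystander.
- slat1 (a joint): How far slat 1 (at y = -80 mm in the tray's frame) has been pushed down, m: 0 standing proud, 0.004 fully home and flush with the frame. It slides in stiff clips: it moves only while pressed with more than about 10 N, then stays; the other slats are the same. The liner cracks above 35 N of contact; 12 to 20 N of push is right (net of the roller weight).
- slat2 (a joint): How far slat 2 (at y = -60 mm in the tray's frame) has been pushed down, m: 0 standing proud, 0.004 fully home and flush with the frame.
- slat3 (a joint): How far slat 3 (at y = -40 mm in the tray's frame) has been pushed down, m: 0 standing proud, 0.004 fully home and flush with the frame.
- slat4 (a joint): How far slat 4 (at y = -20 mm in the tray's frame) has been pushed down, m: 0 standing proud, 0.004 fully home and flush with the frame.
- slat5 (a joint): How far slat 5 (at y = +0 mm in the tray's frame) has been pushed down, m: 0 standing proud, 0.004 fully home and flush with the frame.
- slat6 (a joint): How far slat 6 (at y = +20 mm in the tray's frame) has been pushed down, m: 0 standing proud, 0.004 fully home and flush with the frame.
- slat7 (a joint): How far slat 7 (at y = +40 mm in the tray's frame) has been pushed down, m: 0 standing proud, 0.004 fully home and flush with the frame.
- slat8 (a joint): How far slat 8 (at y = +60 mm in the tray's frame) has been pushed down, m: 0 standing proud, 0.004 fully home and flush with the frame.
- slat9 (a joint): How far slat 9 (at y = +80 mm in the tray's frame) has been pushed down, m: 0 standing proud, 0.004 fully home and flush with the frame.
Not all that is in view belongs to the job. Leave any blue or turquoise look-alike of the stand alone.

How it is judged:
By the outcome, as a careful person would: the job done as asked, in the order asked, and still so for the second after the job is handed in, with the robot touching nothing.
It also fails if it takes over 72 s, if anything falls off the work surface, if the arm or the gripper's body presses on something with over 40 N, if the wrist force passes 120 N, or if a joint passes its speed limit or range.

## Working session

There is one attempt and no reset: what is moved stays moved. The work goes in short steps, Python scripts to look and compute and a shell command to move; the robot and the scene stay as the last step left them, time stands still between calls to the robot, and variables do not carry over. Pictures are saved under pics/ and viewed, and the job is handed in when it is done.

```bash
ls; mkdir -p pics
python3 - <<'E'
from rig import readout, viewer
import cv2,numpy as np
s=readout.read_state(); print(s)
for n in ("scene","top"):
    f=viewer.grab_frame(n); cv2.imwrite(f"pics/{n}0.png",f[:,:,::-1])
    p=viewer.camera_params(n); print(n,p)
E
```

```text
pics
{'time': 0.0, 'qpos': array([-1.22897183e+00,  3.20281284e-01,  1.56570159e+00,  2.78241965e-05,
        1.25737345e+00, -1.99666554e-02]), 'dq': array([ 0.0007    , -0.00035919,  0.00101905,  0.0001061 , -0.00053339,
       -0.0009509 ]), 'tau': array([-1.57208826e-03, -4.15532005e+01, -2.34162837e+01, -1.69853511e-04,
        8.04752897e-03, -1.58018469e-05]), 'position': array([ 0.20339259, -0.53733163,  0.24147957]), 'orientation': array([ 2.02463627,  0.37213111, -2.02516424]), 'ft_force': array([-0.16340754,  0.11485142, -0.38213734]), 'moment': array([-0.02908983,  0.01434025, -0.01141917]), 'width': 0.08562493453062911}
scene {'vertical_fov': 50.94201858294718, 'cx': 280.2192016431325, 'cy': 212.1220394469525, 'R': array([[-0.30991598,  0.95074655,  0.00575242],
       [ 0.75996907,  0.25135458, -0.59938959],
       [-0.57131348, -0.18138875, -0.80043677]]), 't': array([ 0.15649947, -0.2707868 ,  1.41586863])}
top {'vertical_fov': 52.62471013798829, 'cx': 280.0781267312676, 'cy': 203.23344224352903, 'R': array([[-0.00466385, -0.9999278 , -0.01107424],
       [-0.99344197,  0.0058982 , -0.11418519],
       [ 0.11424226,  0.01046908, -0.99339776]]), 't': array([-0.0168633 ,  0.45776648,  1.06445454])}
```

View pics/scene0.png

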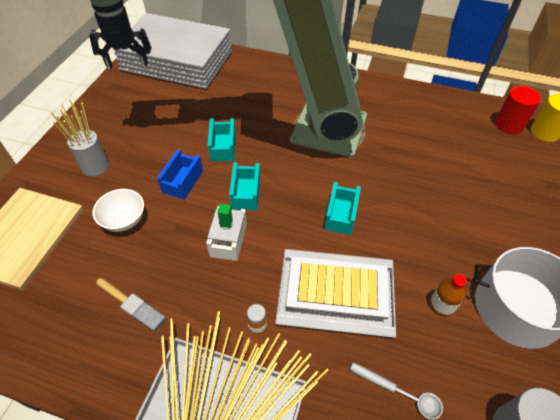

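View pics/top0.png

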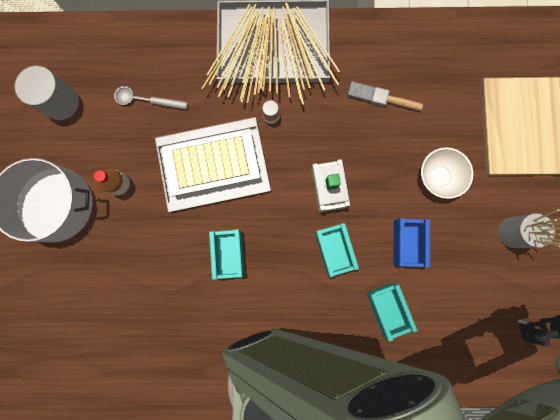

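In the top view, the candidates for the roller's stand are the white stand with a green grip at (332,186), turquoise stands at (227,255), (338,250) and (392,312), and a blue one at (412,243). The brush (385,97) and ladle (150,100) are other tools. By the description I choose the white stand with the green grip. The tray is at (213,165). Next I'll take close crops.

```bash
cat > h.py <<'E'
import numpy as np,cv2
from rig import readout, viewer
def ray(n,u,v,z,p=None):
    p=p or viewer.camera_params(n); f=210/np.tan(np.radians(p['vertical_fov']/2))
    R=np.array(p['R']);t=np.array(p['t'])
    d=R.T@np.array([(u-p['cx'])/f,(v-p['cy'])/f,1]); c=-R.T@t
    return c+d*(z-c[2])/d[2]
def proj(n,X,p=None):
    p=p or viewer.camera_params(n); f=210/np.tan(np.radians(p['vertical_fov']/2))
    c=np.array(p['R'])@np.array(X)+np.array(p['t']); return c[0]/c[2]*f+p['cx'],c[1]/c[2]*f+p['cy']
E
python3 - <<'E'
from h import *
im=cv2.imread('pics/top0.png')
a=cv2.resize(im[150:220,300:365],None,fx=6,fy=6,interpolation=cv2.INTER_CUBIC)
b=cv2.resize(im[110:220,145:280],None,fx=3,fy=3,interpolation=cv2.INTER_CUBIC)
H=max(a.shape[0],b.shape[0]); o=np.zeros((H,a.shape[1]+b.shape[1],3),np.uint8)
o[:a.shape[0],:a.shape[1]]=a;o[:b.shape[0],a.shape[1]:]=b; cv2.imwrite('pics/crop0.png',o);print(o.shape)
E
```

```text
(420, 795, 3)
```

View pics/crop0.png

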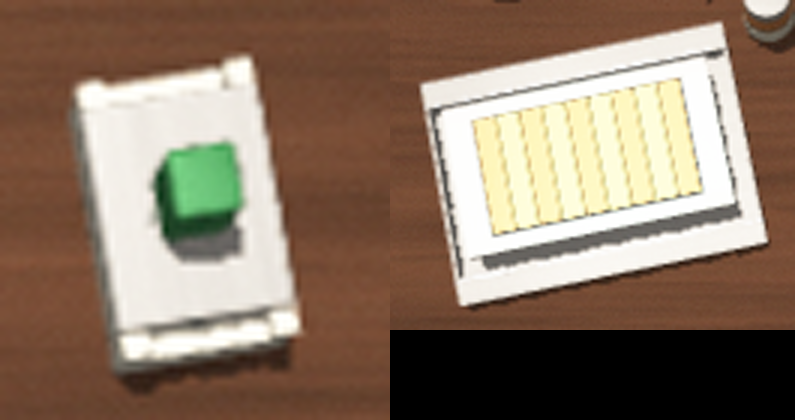

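Run:
```python
from h import *
for n in('top','scene'):
    im=cv2.imread(f'pics/{n}0.png'); hsv=cv2.cvtColor(im,cv2.COLOR_BGR2HSV)
    # grip
    g=cv2.inRange(hsv,(50,120,40),(75,255,255))
    k,l,st,ce=cv2.connectedComponentsWithStats(g); 
    i=1+np.argmax(st[1:,4]); print(n,'green',st[i],ce[i])
    # slats
    box=(145,110,280,220) if n=='top' else (275,240,400,335)
    m=cv2.inRange(hsv,(20,40,150),(35,255,255)); q=np.zeros_like(m); x0,y0,x1,y1=box
    q[y0:y1,x0:x1]=m[y0:y1,x0:x1]
    q=cv2.morphologyEx(q,cv2.MORPH_CLOSE,np.ones((5,5)))
    c=max(cv2.findContours(q,0,2)[0],key=cv2.contourArea); 
    r=cv2.minAreaRect(c); print('slats',r)
    ap=cv2.approxPolyDP(c,5,True)[:,0]; print(ap.tolist())
    for z in(.038,.044,.050):
        P=np.array([ray(n,*a,z)[:2] for a in cv2.boxPoints(r)]); 
        M=cv2.moments(c); cc=ray(n,M['m10']/M['m00'],M['m01']/M['m00'],z)[:2]
        print(z,cc.round(4),[np.linalg.norm(P[i]-P[i-1]).round(4) for i in range(4)])
        Q=np.array([ray(n,*a,z)[:2] for a in c[:,0].astype(float)]).astype(np.float32)
        print('  world minarea',cv2.minAreaRect(Q*1000))
    # white
    box=(305,150,360,220) if n=='top' else (200,200,255,265)
    x0,y0,x1,y1=box; w=np.zeros_like(m); 
    mm=cv2.inRange(hsv,(0,0,90),(180,85,255))|g; w[y0:y1,x0:x1]=mm[y0:y1,x0:x1]
    c=max(cv2.findContours(w,0,2)[0],key=cv2.contourArea)
    for z in(.065,.073):
        Q=np.array([ray(n,*a,z)[:2] for a in c[:,0].astype(float)]).astype(np.float32)
        print('stand',z,cv2.minAreaRect(Q*1000))
    if n=='top':
        t=cv2.inRange(hsv[:,:],(50,120,130),(75,255,255)); k,l,st,ce=cv2.connectedComponentsWithStats(t);i=1+np.argmax(st[1:,4]);print('greentop',st[i],ce[i],ray(n,*ce[i],.137))
```

```text
top green [326 174  14  15  79] [332.48101266 182.78481013]
slats ((209.90731811523438, 161.55087280273438), (38.6927604675293, 71.10513305664062), 78.34070587158203)
[[241, 137], [229, 138], [238, 175], [227, 139], [215, 141], [223, 178], [217, 177], [212, 142], [172, 150], [179, 187], [248, 173]]
0.038 [0.5635 0.1694] [np.float64(0.1017), np.float64(0.1837), np.float64(0.1019), np.float64(0.1817)]
  world minarea ((565.6860961914062, 160.49142456054688), (101.73538208007812, 182.23098754882812), 11.522918701171875)
0.044 [0.5622 0.1683] [np.float64(0.1011), np.float64(0.1826), np.float64(0.1013), np.float64(0.1807)]
  world minarea ((564.3834838867188, 159.42076110839844), (101.16571044921875, 181.2105712890625), 11.522941589355469)
0.05 [0.5609 0.1672] [np.float64(0.1005), np.float64(0.1816), np.float64(0.1007), np.float64(0.1797)]
  world minarea ((563.0809936523438, 158.3501739501953), (100.59600830078125, 180.19015502929688), 11.522905349731445)
stand 0.065 ((498.1436462402344, -144.07449340820312), (122.4243392944336, 80.33819580078125), 8.910746574401855)
stand 0.073 ((496.87
[... 587 characters left out ...]
9272460938), 11.557300567626953)
0.044 [0.5632 0.1604] [np.float64(0.1808), np.float64(0.104), np.float64(0.1918), np.float64(0.1035)]
  world minarea ((561.5465698242188, 159.52249145507812), (103.12997436523438, 181.05828857421875), 11.557279586791992)
0.05 [0.5664 0.1605] [np.float64(0.1796), np.float64(0.1033), np.float64(0.1905), np.float64(0.1028)]
  world minarea ((564.7967529296875, 159.62986755371094), (102.46183013916016, 179.88528442382812), 11.557286262512207)
stand 0.065 ((507.2674560546875, -139.15609741210938), (172.833740234375, 87.85542297363281), 9.107330322265625)
stand 0.073 ((512.18115234375, -136.3697052001953), (171.3060760498047, 87.07890319824219), 9.107307434082031)
```

```bash
cat >> h.py <<'E'
from scipy.spatial.transform import Rotation as Ro
def toward(X,yaw=None,s=None):
    """tool-frame shift (mm) and turn to get TCP to X, pointing down, tool y at world angle yaw (mod pi)"""
    s=s or readout.read_state(); R=Ro.from_rotvec(s['orientation']); 
    d=R.inv().apply(np.array(X)-s['position'])*1000
    M=R.as_matrix(); print('axes x',M[:,0].round(3),'y',M[:,1].round(3),'z',M[:,2].round(3),'yaw',np.degrees(np.arctan2(M[1,1],M[0,1])).round(2))
    print('shift',d.round(1))
    if yaw is not None:
        y=np.array([np.cos(yaw),np.sin(yaw),0]); 
        if y@M[:,1]<0:y=-y
        x=np.array([0,0,-1.]); T=np.stack([x,y,np.cross(x,y)],1)
        print('turn',Ro.from_matrix(M.T@T).as_rotvec().round(4))
E
python3 - <<'E'
from h import *
p=viewer.camera_params('wrist'); s=readout.read_state()
c=-np.array(p['R']).T@np.array(p['t']); print('cam',c, np.array(p['R'])[2], p['vertical_fov'],p['cx'],p['cy'])
for z in(.13,.137): print(ray('top',334.2,179.3,z))
for u,v in((79,85),(250,62),(118,365),(298,330)): print('corner',ray('top',300+u/6-.4,150+v/6-.4,.065))
toward([0.45,-.15,.30],np.radians(9+90)); toward([0.45,-.15,.30],np.radians(9))
E
```

```text
cam [ 0.27423097 -0.51126648  0.372416  ] [-0.27730348 -0.10301605 -0.95524367] 61.42163953274841 285.76040833171663 210.95274371771123
[ 0.50119455 -0.14695204  0.13      ]
[ 0.49999313 -0.14612129  0.137     ]
corner [ 0.55204965 -0.10190221  0.065     ]
corner [ 0.56130631 -0.17325895  0.065     ]
corner [ 0.43473575 -0.11635852  0.065     ]
corner [ 0.44878718 -0.19062123  0.065     ]
axes x [-0.001  0.001 -1.   ] y [ 0.354 -0.935 -0.002] z [-0.935 -0.354 -0.   ] yaw -69.27
shift [ -58.  -275.1 -367.8]
turn [2.047e-01 1.000e-04 1.600e-03]
axes x [-0.001  0.001 -1.   ] y [ 0.354 -0.935 -0.002] z [-0.935 -0.354 -0.   ] yaw -69.27
shift [ -58.  -275.1 -367.8]
turn [-1.3661e+00 -1.1000e-03  1.3000e-03]
```

```bash
python3 -m crank '[-25,0,0,0.1,0,0,85, -25,0,0,0.1,0,0,85, 0,-24,-25,0,0,0,85, 0,-24,-25,0,0,0,85, 0,-24,-25,0,0,0,85, 0,-24,-25,0,0,0,85, 0,-24,-25,0,0,0,85, 0,-24,-25,0,0,0,85]' 60; python3 -m crank '[0,-24,-25,0,0,0,85, 0,-24,-25,0,0,0,85, 0,-24,-25,0,0,0,85, 0,-24,-25,0,0,0,85, 0,-24,-25,0,0,0,85, 0,-24,-25,0,0,0,85, 0,-24,-25,0,0,0,85, 0,0,0,0,0,0,85]'
python3 - <<'E'
from h import *
s=readout.read_state(); print(s['position'],s['time'],s['ft_force'])
import json
p=viewer.camera_params('wrist'); f=viewer.grab_frame('wrist'); cv2.imwrite('pics/w1.png',f[:,:,::-1])
np.save('w1.npy',p,allow_pickle=True)
toward([.5,-.146,.29],np.radians(9+90),s)
E
```

```text
time: 0.9
position: [0.3289, -0.3701, 0.2919]
orientation: [2.137, 0.174, -2.138]
ft_force: [1.1, 0.2, 0.1]
width: 0.0849
time: 1.7
position: [0.4757, -0.1747, 0.2917]
orientation: [2.136, 0.18, -2.135]
ft_force: [-0.6, 0.6, -0.2]
width: 0.085
[ 0.47571292 -0.17468008  0.2917392 ] 1.7 [-0.60393875  0.62724663 -0.22508283]
axes x [ 0.     0.002 -1.   ] y [ 0.165 -0.986 -0.002] z [-0.986 -0.165 -0.   ] yaw -80.48
shift [  1.8 -24.3 -28.7]
turn [ 0.0091 -0.0003  0.0016]
```

View pics/w1.png

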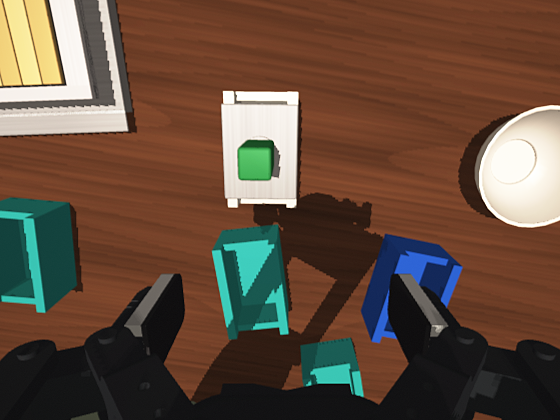

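The wrist view shows the white stand at (260,150) with the green grip at (256,160), and a turquoise look-alike at (250,280). Now I'll measure the stand and grip.

Run:
```python
from h import *
p=np.load('w1.npy',allow_pickle=True).item()
im=cv2.imread('pics/w1.png'); hsv=cv2.cvtColor(im,cv2.COLOR_BGR2HSV)
g=cv2.inRange(hsv,(50,120,110),(75,255,255)); g[:120]=0; g[200:]=0
hist=[(t,int((cv2.inRange(hsv,(50,120,t),(75,255,255))[120:200]>0).sum())) for t in range(40,240,20)]; print(hist)
c=max(cv2.findContours(g,0,2)[0],key=cv2.contourArea); print('grip px',cv2.boundingRect(c))
Q=np.array([ray('wrist',*a,.137,p)[:2] for a in c[:,0].astype(float)]).astype(np.float32)*1000; print('grip',cv2.minAreaRect(Q))
w=cv2.inRange(hsv,(0,0,120),(180,60,255)); q=np.zeros_like(w); q[85:212,212:308]=w[85:212,212:308]
q=cv2.morphologyEx(q,cv2.MORPH_CLOSE,np.ones((3,3)))
c=max(cv2.findContours(q,0,2)[0],key=cv2.contourArea)
for z in(.065,.073):
    Q=np.array([ray('wrist',*a,z,p)[:2] for a in c[:,0].astype(float)]).astype(np.float32)*1000; print(z,cv2.minAreaRect(Q))
cv2.imwrite('pics/w1c.png',cv2.resize(np.hstack([im[80:220,200:310],cv2.cvtColor(g|q,8)[80:220,200:310]]),None,fx=3.5,fy=3.5,interpolation=2))
```

```text
[(40, 1328), (60, 1273), (80, 1071), (100, 1065), (120, 1030), (140, 970), (160, 903), (180, 749), (200, 111), (220, 0)]
grip px (238, 147, 33, 33)
grip ((498.7147521972656, -144.72802734375), (26.254581451416016, 26.045202255249023), 8.775979995727539)
0.065 ((497.9646911621094, -144.23805236816406), (116.08544921875, 75.14614868164062), 8.961886405944824)
0.073 ((499.1361999511719, -144.65428161621094), (113.488525390625, 73.46508026123047), 8.961894989013672)
```

View pics/w1c.png

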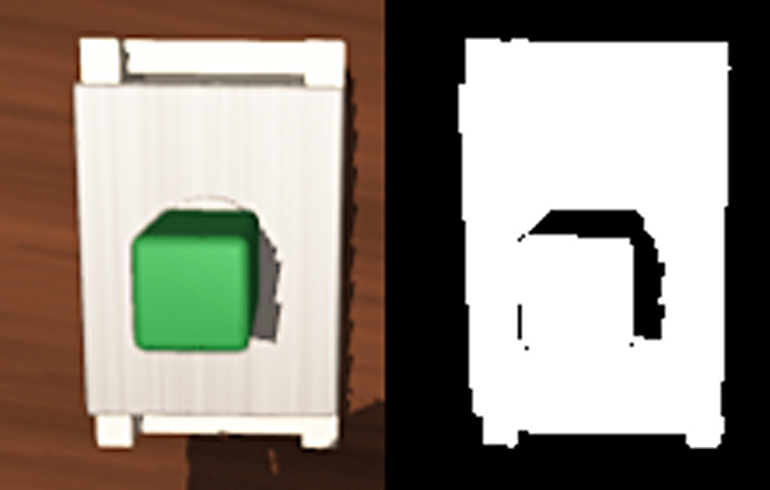

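Run:
```python
from h import *
toward([.4985,-.1446,.103],np.radians(8.9+90))
```

```text
axes x [-0.001  0.    -1.   ] y [ 0.164 -0.986 -0.   ] z [-0.986 -0.164  0.001] yaw -80.54
shift [188.7 -27.1 -28.9]
turn [0.0098 0.0011 0.0005]
```

```bash
python3 -m crank '[20,-9,-9.6,0.0098,0.001,0,85, 30,-9,-9.6,0,0,0,85, 30,-9,-9.6,0,0,0,85, 30,0,0,0,0,0,85, 30,0,0,0,0,0,85, 20,0,0,0,0,0,85, 10,0,0,0,0,0,85, 0,0,0,0,0,0,85]'
python3 - <<'E'
from h import *
toward([.4985,-.1446,.103],np.radians(8.9+90)); s=readout.read_state();print(s['time'],s['position'],s['ft_force'])
f=viewer.grab_frame('wrist'); cv2.imwrite('pics/w2.png',f[:,:,::-1])
E
```

```text
time: 2.55
position: [0.4973, -0.1468, 0.1212]
orientation: [2.141, 0.163, -2.145]
ft_force: [-0.7, 0.3, 0.6]
width: 0.0849
axes x [-0.002  0.001 -1.   ] y [ 0.151 -0.989 -0.001] z [-0.989 -0.151  0.002] yaw -81.34
shift [18.2 -2.  -1.5]
turn [-0.0042  0.0018  0.001 ]
2.55 [ 0.49732632 -0.14681027  0.12120147] [-0.73343082  0.26434243  0.64958626]
```

View pics/w2.png

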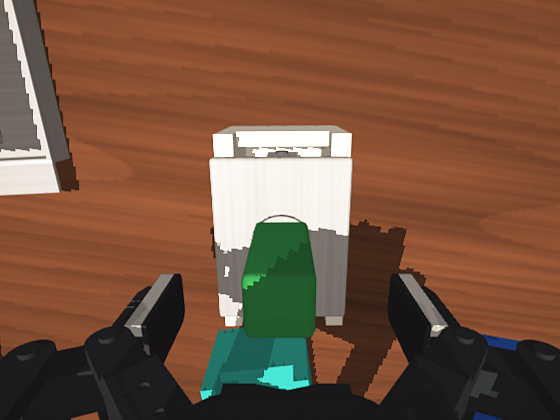

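The grip is centred between the jaws, at (280,280). Next I go down 18 mm and close.

```bash
python3 -m crank '[9,-1,-0.8,0,0,0,85, 9,-1,-0.7,0,0,0,85, 0,0,0,0,0,0,85, 0,0,0,0,0,0,50, 0,0,0,0,0,0,30, 0,0,0,0,0,0,20, 0,0,0,0,0,0,20, 0,0,0,0,0,0,20]' 100
python3 - <<'E'
from h import *
toward([.4985,-.1446,.103],np.radians(8.9+90)); s=readout.read_state();print(s['time'],s['position'],s['ft_force'],s['moment'],s['width'])
E
```

```text
time: 3.4
position: [0.4999, -0.144, 0.1048]
orientation: [2.144, 0.163, -2.141]
ft_force: [-0.4, 3.0, 3.7]
width: 0.0272
axes x [ 0.002  0.    -1.   ] y [ 0.151 -0.988 -0.   ] z [-0.988 -0.151 -0.002] yaw -81.3
shift [1.8 0.4 1.4]
turn [-0.0035 -0.0017  0.0001]
3.4 [ 0.49986656 -0.1439652   0.10479235] [-0.43089974  2.98698003  3.69530733] [ 0.15076373  0.08798598 -0.00713463] 0.027217815392582664
```

```bash
python3 -m crank '[-10,0,0,0,0,0,20, -15,0,0,0,0,0,20, -20,0,0,0,0,0,20, -20,0,0,0,0,0,20, -20,0,0,0,0,0,20, -20,0,0,0,0,0,20, 0,0,0,0,0,0,20, 0,0,0,0,0,0,20]'
python3 - <<'E'
from h import *
s=readout.read_state();print(s['time'],s['position'],s['ft_force'],s['moment'],s['width'])
print('spice',ray('top',271,105,.07),ray('scene',257,312,.07),'sauce',ray('top',101,176,.13),ray('scene',459,282,.13))
y=np.array([-np.sin(np.radians(11.54)),np.cos(np.radians(11.54))])
for d in(-.08,-.1035): 
  P=np.array([.5636,.1595])+d*y; print(P); toward([*P,.19],np.radians(90+11.54))
f=viewer.grab_frame('wrist'); cv2.imwrite('pics/w3.png',f[:,:,::-1])
f=viewer.grab_frame('scene'); cv2.imwrite('pics/s3.png',cv2.resize(f[150:350,150:430,::-1],None,fx=2.5,fy=2.5))
E
```

```text
time: 4.2
position: [0.499, -0.1441, 0.2088]
orientation: [2.143, 0.163, -2.142]
ft_force: [-0.5, -0.2, -4.8]
width: 0.027
4.2 [ 0.49900558 -0.14408124  0.20883523] [-0.50802578 -0.19408551 -4.79654899] [-0.00550693 -0.01439272 -0.04533083] 0.02702704039435013
spice [0.70312269 0.0020681  0.07      ] [0.69527437 0.00836595 0.07      ] sauce [0.51264919 0.40020627 0.13      ] [0.52087808 0.40562968 0.13      ]
[0.57960416 0.08111718]
axes x [ 0.  0. -1.] y [ 0.151 -0.988 -0.   ] z [-0.988 -0.151 -0.   ] yaw -81.29
shift [  18.9 -210.4 -113.8]
turn [-0.0494 -0.0002  0.0002]
[0.58430538 0.05809222]
axes x [ 0.  0. -1.] y [ 0.151 -0.988 -0.   ] z [-0.988 -0.151 -0.   ] yaw -81.29
shift [  18.9 -186.9 -114.9]
turn [-0.0494 -0.0002  0.0002]
```

View pics/w3.png

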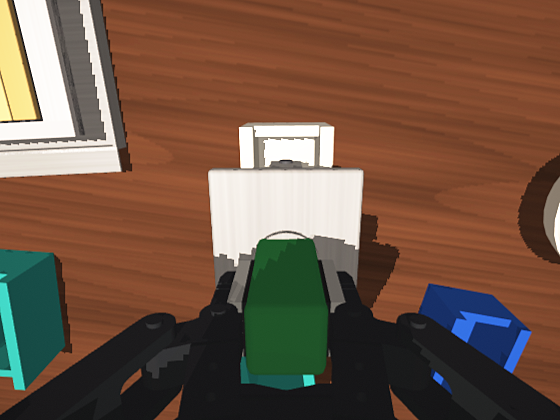

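View pics/s3.png

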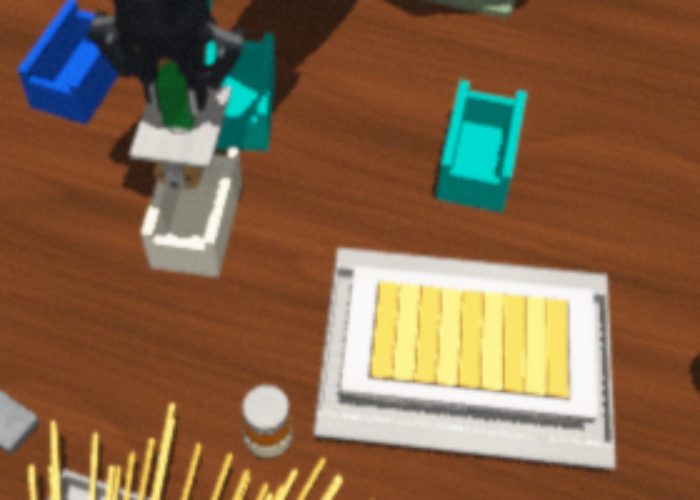

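The roller is lifted clear: the stand is empty, the green grip is in the jaws and the load is 4.4 N. I'll move over the tray's near end bar now.

```bash
python3 -m crank '[0,0,0,-0.0494,0,0,20, 2,-25,-17,0,0,0,20, 2,-30,-21,0,0,0,20, 5,-30,-21,0,0,0,20, 8,-30,-21,0,0,0,20, 8,-30,-21,0,0,0,20, 8,-24,-17,0,0,0,20, 5,-10,-6,0,0,0,20]' 
python3 -m crank '[0,0,0,0,0,0,20, 0,0,0,0,0,0,20, 0,0,0,0,0,0,20, 0,0,0,0,0,0,20, 0,0,0,0,0,0,20, 0,0,0,0,0,0,20, 0,0,0,0,0,0,20, 0,0,0,0,0,0,20]'
python3 - <<'E'
from h import *
s=readout.read_state();print(s['time'],s['position'],s['ft_force'],s['moment'])
toward([.5846,.0566,.150],np.radians(90+11.54),s)
p=viewer.camera_params('wrist');np.save('w4.npy',p,allow_pickle=True)
f=viewer.grab_frame('wrist'); cv2.imwrite('pics/w4.png',f[:,:,::-1])
E
```

```text
time: 5.1
position: [0.5853, 0.0585, 0.1691]
orientation: [2.113, 0.217, -2.117]
ft_force: [0.8, -1.1, -4.4]
width: 0.0267
time: 5.9
position: [0.5852, 0.0559, 0.1715]
orientation: [2.117, 0.214, -2.114]
ft_force: [0.2, -0.3, -3.4]
width: 0.0268
5.9 [0.58524459 0.05592173 0.17150942] [ 0.24838352 -0.28183581 -3.44035041] [ 0.06981321 -0.0108855  -0.00455398]
axes x [ 0.001  0.    -1.   ] y [ 0.2  -0.98  0.  ] z [-0.98  -0.2   -0.001] yaw -78.47
shift [21.5 -0.8  0.5]
turn [-0.0001 -0.0011 -0.0002]
```

View pics/w4.png

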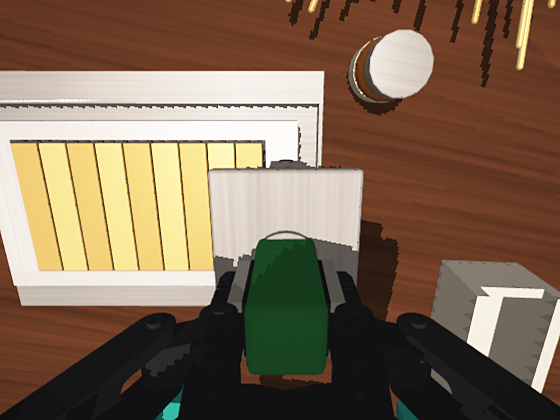

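Run:
```python
from h import *
p=np.load('w4.npy',allow_pickle=True).item()
im=cv2.imread('pics/w4.png'); cv2.imwrite('pics/w4c.png',cv2.resize(im[100:310,0:290],None,fx=2.7,fy=2.7))
a=np.radians(11.54);C=np.array([.5636,.1595]);X=np.array([np.cos(a),np.sin(a)]);Y=np.array([-np.sin(a),np.cos(a)])
for u,v in((264,141),(10,141),(36,270),(212,270)):
  for z in(.043,.047):
    P=ray('wrist',u,v,z,p)[:2]-C; print(u,v,z,'tray x,y mm',(P@X*1000).round(1),(P@Y*1000).round(1))
```

```text
264 141 0.043 tray x,y mm 48.9 -90.4
264 141 0.047 tray x,y mm 49.3 -90.7
10 141 0.043 tray x,y mm 48.9 93.5
10 141 0.047 tray x,y mm 49.3 90.4
36 270 0.043 tray x,y mm -54.2 96.1
36 270 0.047 tray x,y mm -52.2 93.0
212 270 0.043 tray x,y mm -54.2 -46.5
212 270 0.047 tray x,y mm -52.2 -47.4
```

View pics/w4c.png

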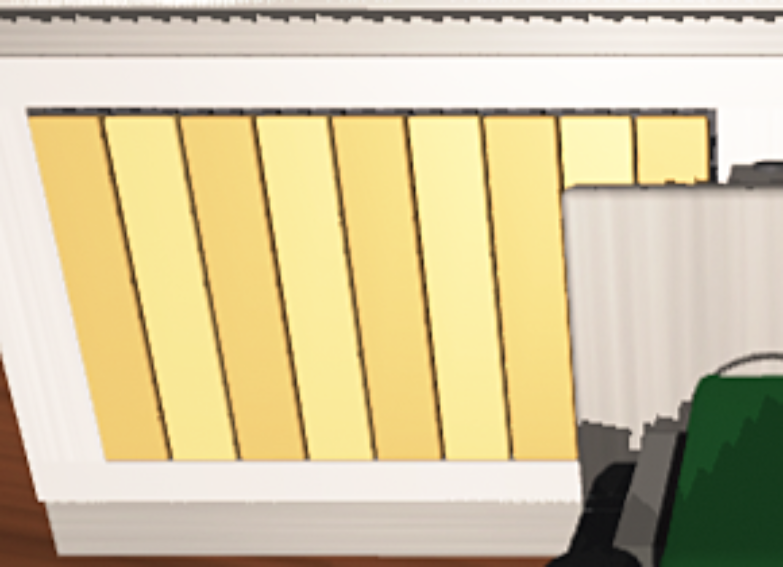

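```bash
python3 -m crank '[5,0,0,0,0,0,20, 6,-0.8,0.5,0,0,0,20, 6,0,0,0,0,0,20, 4,0,0,0,0,0,20, 2,0,0,0,0,0,20, 1,0,0,0,0,0,20, 0.5,0,0,0,0,0,20, 0,0,0,0,0,0,20]'; python3 -m crank '[0,0,0,0,0,0,20, 0.5,0,0,0,0,0,20, 0.5,0,0,0,0,0,20, 0.5,0,0,0,0,0,20, 0.5,0,0,0,0,0,20, 0,0,0,0,0,0,20, 0,0,0,0,0,0,20, 0,0,0,0,0,0,20]'
```

```text
time: 6.75
position: [0.5848, 0.0567, 0.1471]
orientation: [2.117, 0.214, -2.114]
ft_force: [-1.0, -0.5, -4.4]
width: 0.0269
time: 7.55
position: [0.5847, 0.0567, 0.145]
orientation: [2.117, 0.214, -2.114]
ft_force: [-0.8, 0.4, -4.5]
width: 0.0269
```

```bash
python3 -m crank '[0.5,0,0,0,0,0,20, 0.5,0,0,0,0,0,20, 0.5,0,0,0,0,0,20, 0.5,0,0,0,0,0,20, 0,0,0,0,0,0,20, 0,0,0,0,0,0,20, 0,0,0,0,0,0,20, 0,0,0,0,0,0,20]'; python3 -m crank '[0.5,0,0,0,0,0,20, 0.5,0,0,0,0,0,20, 0,0,0,0,0,0,20, 0,0,0,0,0,0,20, 0,0,0,0,0,0,20, 0,0,0,0,0,0,20, 0,0,0,0,0,0,20, 0,0,0,0,0,0,20]'
```

```text
time: 8.35
position: [0.5847, 0.0567, 0.143]
orientation: [2.117, 0.214, -2.114]
ft_force: [0.2, 0.7, -4.5]
width: 0.027
time: 9.15
position: [0.5846, 0.0567, 0.1419]
orientation: [2.116, 0.214, -2.114]
ft_force: [-0.5, -0.2, -5.0]
width: 0.027
```

```bash
python3 -m crank '[0.5,0,0,0,0,0,20, 0.5,0,0,0,0,0,20, 0,0,0,0,0,0,20, 0,0,0,0,0,0,20, 0,0,0,0,0,0,20, 0,0,0,0,0,0,20, 0,0,0,0,0,0,20, 0,0,0,0,0,0,20]'
```

```text
time: 9.95
position: [0.5846, 0.0567, 0.1409]
orientation: [2.116, 0.214, -2.114]
ft_force: [-1.0, -0.7, -5.1]
width: 0.0268
```

```bash
python3 -m crank '[0.5,0,0,0,0,0,20, 0.5,0,0,0,0,0,20, 0,0,0,0,0,0,20, 0,0,0,0,0,0,20, 0,0,0,0,0,0,20, 0,0,0,0,0,0,20, 0,0,0,0,0,0,20, 0,0,0,0,0,0,20]'
```

```text
time: 10.75
position: [0.5848, 0.0567, 0.1407]
orientation: [2.117, 0.214, -2.113]
ft_force: [-2.2, -0.0, 5.4]
width: 0.0272
```

```bash
python3 -m crank '[0.3,0,0,0,0,0,20, 0.3,0,0,0,0,0,20, 0.2,0,0,0,0,0,20, 0,0,0,0,0,0,20, 0,0,0,0,0,0,20, 0,0,0,0,0,0,20, 0,0,0,0,0,0,20, 0,0,0,0,0,0,20]'
```

```text
time: 11.55
position: [0.5849, 0.0567, 0.1407]
orientation: [2.118, 0.214, -2.113]
ft_force: [-3.8, 0.3, 9.8]
width: 0.0269
```

Contact with the end bar is at TCP z = 0.1408, so the frame top is about 0.045. The contact force is now about 14 N. I'll start rolling.

```bash
python3 -m crank '[0,-1,0,0,0,0,20, 0,-1,0,0,0,0,20, 0,-1,0,0,0,0,20, 0,-1,0,0,0,0,20, 0,-1,0,0,0,0,20, 0,-1,0,0,0,0,20, 0,-1,0,0,0,0,20, 0,0,0,0,0,0,20]'
python3 - <<'E'
from h import *
s=readout.read_state();print(s['position'],s['ft_force'],s['moment'])
E
```

```text
time: 12.35
position: [0.584, 0.0615, 0.1407]
orientation: [2.116, 0.21, -2.109]
ft_force: [-1.7, -6.2, 8.9]
width: 0.0269
[0.58396015 0.06154867 0.14074603] [-1.73938591 -6.24142896  8.88981823] [-1.43453726  0.50476769  0.02485411]
```

```bash
python3 -m crank '[0,-1,0,0,0,0,20, 0,-1,0,0,0,0,20, 0,-1,0,0,0,0,20, 0,0,0,0,0,0,20, 0,-1,0,0,0,0,20, 0,-1,0,0,0,0,20, 0,0,0,0,0,0,20, 0,0,0,0,0,0,20]' 120
python3 - <<'E'
from h import *
s=readout.read_state();print(s['position'],s['ft_force'],s['moment'],Ro.from_rotvec(s['orientation']).as_matrix()[:,0])
E
```

```text
time: 13.15
position: [0.5828, 0.0672, 0.1408]
orientation: [2.117, 0.212, -2.111]
ft_force: [-3.1, -3.2, 9.3]
width: 0.0272
[0.58282382 0.06724318 0.14078376] [-3.06013959 -3.19854726  9.27349588] [-0.94618628  0.64519938  0.00405792] [ 0.00319501 -0.00236869 -0.99999209]
```

```bash
cat > st.py <<'E'
from h import *
s=readout.read_state(); a=np.radians(11.54); P=s['position'][:2]-np.array([.5636,.1595])
R=Ro.from_rotvec(s['orientation']).as_matrix()[:,0]
F=s['ft_force']; print('t %.2f'%s['time'],'tray xy',(1000*np.array([P@[np.cos(a),np.sin(a)],P@[-np.sin(a),np.cos(a)]])).round(1),'z %.2f'%(s['position'][2]*1000),'N',round(F[2]+4.5,1),'fx,fy',round(F[0]*np.cos(a)+F[1]*np.sin(a),1),round(-F[0]*np.sin(a)+F[1]*np.cos(a),1),'tilt',R[:2].round(4),'M',s['moment'].round(2),'w %.4f'%s['width'])
E
python3 -m crank '[0,-1.2,0,0,0,0,20, 0,-1.2,0,0,0,0,20, 0,-1.2,0,0,0,0,20, 0,-1.2,0,0,0,0,20, 0,-1.2,0,0,0,0,20, 0,-1.2,0,0,0,0,20, 0,-1.2,0,0,0,0,20, 0,0,0,0,0,0,20]' >/dev/null; python3 st.py
```

```text
t 13.95 tray xy [  0.3 -84.5] z 140.75 N 14.2 fx,fy -4.1 0.1 tilt [0.0025 0.0001] M [-0.12  0.79 -0.04] w 0.0265
```

```bash
python3 -m crank '[0.1,-1.2,0,0,0,0,20, 0.1,-1.2,0,0,0,0,20, 0,-1.2,0,0,0,0,20, 0,-1.2,0,0,0,0,20, 0,-1.2,0,0,0,0,20, 0,-1.2,0,0,0,0,20, 0,-1.2,0,0,0,0,20, 0,0,0,0,0,0,20]' >/dev/null; python3 st.py;  python3 -m crank '[0,-1.2,0,0,0,0,20, 0,-1.2,0,0,0,0,20, 0,-1.2,0,0,0,0,20, 0,-1.2,0,0,0,0,20, 0,-1.2,0,0,0,0,20, 0,-1.2,0,0,0,0,20, 0,-1.2,0,0,0,0,20, 0,0,0,0,0,0,20]' >/dev/null; python3 st.py
```

```text
t 14.75 tray xy [  0.4 -78.4] z 140.79 N 15.3 fx,fy -3.4 -5.7 tilt [ 0.0037 -0.0043] M [-1.64  0.55 -0.05] w 0.0264
t 15.55 tray xy [  0.4 -67.8] z 140.75 N 15.5 fx,fy -3.2 -0.8 tilt [0.0027 0.0001] M [-0.19  0.81 -0.02] w 0.0268
```

```bash
for i in 1; do :; done; python3 -m crank '[0,-1.4,0,0,0,0,20, 0,-1.4,0,0,0,0,20, 0,-1.4,0,0,0,0,20, 0,-1.4,0,0,0,0,20, 0,-1.4,0,0,0,0,20, 0,-1.4,0,0,0,0,20, 0,-1.4,0,0,0,0,20, 0,0,0,0,0,0,20]' >/dev/null; python3 st.py;  python3 -m crank '[0,-1.4,0,0,0,0,20, 0,-1.4,0,0,0,0,20, 0,-1.4,0,0,0,0,20, 0,-1.4,0,0,0,0,20, 0,-1.4,0,0,0,0,20, 0,-1.4,0,0,0,0,20, 0,-1.4,0,0,0,0,20, 0,0,0,0,0,0,20]' >/dev/null; python3 st.py
```

```text
t 16.35 tray xy [  0.4 -59.9] z 140.81 N 15.9 fx,fy -3.4 -5.5 tilt [ 0.0036 -0.0039] M [-1.47  0.61 -0.03] w 0.0268
t 17.15 tray xy [  0.4 -48.2] z 140.83 N 15.7 fx,fy -3.4 0.3 tilt [0.0028 0.0002] M [-0.2   0.87 -0.05] w 0.0264
```

```bash
python3 -m crank '[0,-1.4,0,0,0,0,20, 0,-1.4,0,0,0,0,20, 0,-1.4,0,0,0,0,20, 0,-1.4,0,0,0,0,20, 0,-1.4,0,0,0,0,20, 0,-1.4,0,0,0,0,20, 0,-1.4,0,0,0,0,20, 0,0,0,0,0,0,20]' >/dev/null; python3 st.py;  python3 -m crank '[0,-1.4,0,0,0,0,20, 0,-1.4,0,0,0,0,20, 0,-1.4,0,0,0,0,20, 0,-1.4,0,0,0,0,20, 0,-1.4,0,0,0,0,20, 0,-1.4,0,0,0,0,20, 0,-1.4,0,0,0,0,20, 0,0,0,0,0,0,20]' >/dev/null; python3 st.py
python3 - <<'E'
from h import *
f=viewer.grab_frame('wrist'); cv2.imwrite('pics/w5.png',f[:,:,::-1])
E
```

```text
t 17.95 tray xy [  0.4 -40.1] z 140.90 N 16.6 fx,fy -3.6 -4.9 tilt [ 0.0037 -0.0035] M [-1.42  0.61 -0.02] w 0.0267
t 18.75 tray xy [  0.4 -28.5] z 140.89 N 16.5 fx,fy -2.5 -0.1 tilt [0.0029 0.0003] M [-0.2   0.86 -0.04] w 0.0271
```

View pics/w5.png

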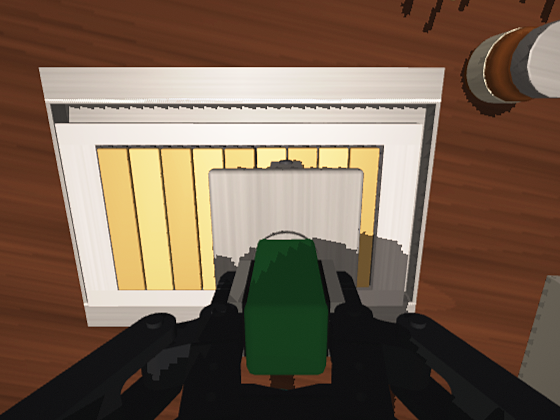

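The view shows the roller upright over mid-liner. The slats behind it (to the right, 320-380) are sunk and the ones ahead (100-220) are still proud. I'll carry on.

```bash
python3 -m crank '[0,-1.4,0,0,0,0,20, 0,-1.4,0,0,0,0,20, 0,-1.4,0,0,0,0,20, 0,-1.4,0,0,0,0,20, 0,-1.4,0,0,0,0,20, 0,-1.4,0,0,0,0,20, 0,-1.4,0,0,0,0,20, 0,0,0,0,0,0,20]' >/dev/null; python3 st.py;  python3 -m crank '[0,-1.4,0,0,0,0,20, 0,-1.4,0,0,0,0,20, 0,-1.4,0,0,0,0,20, 0,-1.4,0,0,0,0,20, 0,-1.4,0,0,0,0,20, 0,-1.4,0,0,0,0,20, 0,-1.4,0,0,0,0,20, 0,0,0,0,0,0,20]' >/dev/null; python3 st.py
```

```text
t 19.60 tray xy [  0.4 -20.3] z 140.92 N 16.5 fx,fy -4.3 -4.3 tilt [ 0.0036 -0.0031] M [-1.35  0.69 -0.13] w 0.0265
t 20.40 tray xy [ 0.4 -8.9] z 140.88 N 16.7 fx,fy -3.6 -1.0 tilt [0.0029 0.0004] M [-0.25  0.85 -0.01] w 0.0266
```

```bash
python3 -m crank '[-0.1,-1.4,0,0,0,0,20, 0,-1.4,0,0,0,0,20, 0,-1.4,0,0,0,0,20, 0,-1.4,0,0,0,0,20, 0,-1.4,0,0,0,0,20, 0,-1.4,0,0,0,0,20, 0,-1.4,0,0,0,0,20, 0,0,0,0,0,0,20]' >/dev/null; python3 st.py;  python3 -m crank '[0,-1.4,0,0,0,0,20, 0,-1.4,0,0,0,0,20, 0,-1.4,0,0,0,0,20, 0,-1.4,0,0,0,0,20, 0,-1.4,0,0,0,0,20, 0,-1.4,0,0,0,0,20, 0,-1.4,0,0,0,0,20, 0,0,0,0,0,0,20]' >/dev/null; python3 st.py
```

```text
t 21.20 tray xy [ 0.5 -0.5] z 140.99 N 16.6 fx,fy -3.9 -4.5 tilt [ 0.0035 -0.0025] M [-1.17  0.65 -0.06] w 0.0271
t 22.00 tray xy [ 0.4 10.7] z 140.97 N 16.2 fx,fy -3.1 -0.5 tilt [0.0029 0.0005] M [-0.27  0.81 -0.04] w 0.0268
```

```bash
python3 -m crank '[0,-1.4,0,0,0,0,20, 0,-1.4,0,0,0,0,20, 0,-1.4,0,0,0,0,20, 0,-1.4,0,0,0,0,20, 0,-1.4,0,0,0,0,20, 0,-1.4,0,0,0,0,20, 0,-1.4,0,0,0,0,20, 0,0,0,0,0,0,20]' >/dev/null; python3 st.py;  python3 -m crank '[0,-1.4,0,0,0,0,20, 0,-1.4,0,0,0,0,20, 0,-1.4,0,0,0,0,20, 0,-1.4,0,0,0,0,20, 0,-1.4,0,0,0,0,20, 0,-1.4,0,0,0,0,20, 0,-1.4,0,0,0,0,20, 0,0,0,0,0,0,20]' >/dev/null; python3 st.py
```

```text
t 22.80 tray xy [ 0.5 19.4] z 141.04 N 16.4 fx,fy -3.3 -3.3 tilt [ 0.0034 -0.0019] M [-1.03  0.65 -0.11] w 0.0268
t 23.60 tray xy [ 0.5 30.2] z 141.03 N 15.7 fx,fy -2.9 -0.5 tilt [0.003  0.0004] M [-0.35  0.83 -0.  ] w 0.0271
```

```bash
python3 -m crank '[-0.1,-1.4,0,0,0,0,20, 0,-1.4,0,0,0,0,20, 0,-1.4,0,0,0,0,20, 0,-1.4,0,0,0,0,20, 0,-1.4,0,0,0,0,20, 0,-1.4,0,0,0,0,20, 0,-1.4,0,0,0,0,20, 0,0,0,0,0,0,20]' >/dev/null; python3 st.py;  python3 -m crank '[0,-1.4,0,0,0,0,20, 0,-1.4,0,0,0,0,20, 0,-1.4,0,0,0,0,20, 0,-1.4,0,0,0,0,20, 0,-1.4,0,0,0,0,20, 0,-1.4,0,0,0,0,20, 0,-1.4,0,0,0,0,20, 0,0,0,0,0,0,20]' >/dev/null; python3 st.py
```

```text
t 24.40 tray xy [ 0.5 39.3] z 141.05 N 16.6 fx,fy -3.2 -3.5 tilt [ 0.0033 -0.0013] M [-0.88  0.69 -0.09] w 0.0269
t 25.20 tray xy [ 0.5 49.8] z 141.08 N 15.9 fx,fy -3.1 -1.8 tilt [0.003  0.0004] M [-0.39  0.73 -0.07] w 0.0267
```

```bash
python3 -m crank '[0,-1.4,0,0,0,0,20, 0,-1.4,0,0,0,0,20, 0,-1.4,0,0,0,0,20, 0,-1.4,0,0,0,0,20, 0,-1.4,0,0,0,0,20, 0,-1.4,0,0,0,0,20, 0,-1.4,0,0,0,0,20, 0,0,0,0,0,0,20]' >/dev/null; python3 st.py;  python3 -m crank '[0,-1.4,0,0,0,0,20, 0,-1.4,0,0,0,0,20, 0,-1.4,0,0,0,0,20, 0,-1.4,0,0,0,0,20, 0,-1.4,0,0,0,0,20, 0,-1.4,0,0,0,0,20, 0,-1.4,0,0,0,0,20, 0,0,0,0,0,0,20]' >/dev/null; python3 st.py
```

```text
t 26.00 tray xy [ 0.5 59.2] z 141.08 N 16.1 fx,fy -3.4 -3.7 tilt [ 0.0031 -0.0007] M [-0.78  0.69 -0.12] w 0.0271
t 26.80 tray xy [ 0.5 69.4] z 141.11 N 16.0 fx,fy -3.5 -1.3 tilt [0.0031 0.0004] M [-0.51  0.73 -0.01] w 0.0265
```

```bash
python3 -m crank '[0,-1.4,0,0,0,0,20, 0,-1.4,0,0,0,0,20, 0,-1.4,0,0,0,0,20, 0,-1.4,0,0,0,0,20, 0,-1.4,0,0,0,0,20, 0,-1.4,0,0,0,0,20, 0,-1.4,0,0,0,0,20, 0,0,0,0,0,0,20]' >/dev/null; python3 st.py;  python3 -m crank '[0,-1.4,0,0,0,0,20, 0,-1.4,0,0,0,0,20, 0,-1.4,0,0,0,0,20, 0,-1.4,0,0,0,0,20, 0,-1.4,0,0,0,0,20, 0,-1.4,0,0,0,0,20, 0,-1.4,0,0,0,0,20, 0,0,0,0,0,0,20]' >/dev/null; python3 st.py
```

```text
t 27.60 tray xy [ 0.5 79.8] z 141.11 N 16.2 fx,fy -3.8 -0.6 tilt [0.0029 0.0016] M [-0.13  0.85 -0.08] w 0.0271
t 28.40 tray xy [ 0.5 89.7] z 141.06 N 15.2 fx,fy -3.8 0.8 tilt [0.0027 0.0018] M [-0.07  0.87 -0.06] w 0.0267
```

The z trend is linear, from 140.75 on the near bar to 141.1 mm at the far end, which fits slats flush with the frame. I'll roll onto the far bar to check, then roll back over everything without lifting.

```bash
python3 -m crank '[0,-2,0,0,0,0,20, 0,-2,0,0,0,0,20, 0,-2,0,0,0,0,20, 0,-2,0,0,0,0,20, 0,-2,0,0,0,0,20, 0,-2,0,0,0,0,20, 0,0,0,0,0,0,20, 0,0,0,0,0,0,20]' >/dev/null; python3 st.py;  python3 -m crank '[0,2,0,0,0,0,20, 0,2.5,0,0,0,0,20, 0.1,3,0,0,0,0,20, 0,3,0,0,0,0,20, 0,3,0,0,0,0,20, 0,3,0,0,0,0,20, 0,3,0,0,0,0,20, 0,3,0,0,0,0,20]' >/dev/null; python3 st.py
```

```text
t 29.20 tray xy [  0.5 101.7] z 141.15 N 15.1 fx,fy -2.9 0.5 tilt [0.0028 0.002 ] M [-0.12  0.85 -0.08] w 0.0266
t 30.00 tray xy [ 0.6 79. ] z 141.10 N 16.5 fx,fy -3.3 0.8 tilt [0.003  0.0018] M [-0.06  0.83 -0.03] w 0.0260
```

```bash
python3 -m crank '[0,3,0,0,0,0,20, 0,3,0,0,0,0,20, 0,3,0,0,0,0,20, 0,3,0,0,0,0,20, 0,3,0,0,0,0,20, 0,3,0,0,0,0,20, 0,3,0,0,0,0,20, 0,3,0,0,0,0,20]' >/dev/null; python3 st.py;  python3 -m crank '[0,3,0,0,0,0,20, 0,3,0,0,0,0,20, 0,3,0,0,0,0,20, 0,3,0,0,0,0,20, 0,3,0,0,0,0,20, 0,3,0,0,0,0,20, 0,3,0,0,0,0,20, 0,3,0,0,0,0,20]' >/dev/null; python3 st.py
```

```text
t 30.80 tray xy [ 0.6 54.9] z 141.05 N 16.4 fx,fy -3.8 -0.7 tilt [0.0031 0.0016] M [-0.05  0.85  0.08] w 0.0271
t 31.60 tray xy [ 0.6 30.8] z 140.99 N 15.8 fx,fy -3.9 1.4 tilt [0.0032 0.0013] M [-0.05  0.82  0.03] w 0.0268
```

```bash
python3 -m crank '[0.1,3,0,0,0,0,20, 0,3,0,0,0,0,20, 0,3,0,0,0,0,20, 0,3,0,0,0,0,20, 0,3,0,0,0,0,20, 0,3,0,0,0,0,20, 0,3,0,0,0,0,20, 0,3,0,0,0,0,20]' >/dev/null; python3 st.py;  python3 -m crank '[0.1,3,0,0,0,0,20, 0,3,0,0,0,0,20, 0,3,0,0,0,0,20, 0,3,0,0,0,0,20, 0,3,0,0,0,0,20, 0,3,0,0,0,0,20, 0,3,0,0,0,0,20, 0,3,0,0,0,0,20]' >/dev/null; python3 st.py
```

```text
t 32.40 tray xy [0.7 6.8] z 140.96 N 16.2 fx,fy -3.2 -0.4 tilt [0.0035 0.0013] M [-0.06  0.79 -0.03] w 0.0271
t 33.20 tray xy [  0.8 -17.3] z 140.91 N 16.4 fx,fy -3.3 -0.0 tilt [0.0037 0.0011] M [-0.07  0.78  0.02] w 0.0270
```

```bash
python3 -m crank '[0,3,0,0,0,0,20, 0,3,0,0,0,0,20, 0,3,0,0,0,0,20, 0,3,0,0,0,0,20, 0,3,0,0,0,0,20, 0,3,0,0,0,0,20, 0,3,0,0,0,0,20, 0,3,0,0,0,0,20]' >/dev/null; python3 st.py;  python3 -m crank '[0,3,0,0,0,0,20, 0,3,0,0,0,0,20, 0,3,0,0,0,0,20, 0,3,0,0,0,0,20, 0,3,0,0,0,0,20, 0,3,0,0,0,0,20, 0,3,0,0,0,0,20, 0,3,0,0,0,0,20]' >/dev/null; python3 st.py
```

```text
t 34.00 tray xy [  0.8 -41.4] z 140.87 N 15.8 fx,fy -3.1 -0.2 tilt [0.0038 0.0009] M [-0.09  0.74  0.08] w 0.0268
t 34.80 tray xy [  0.9 -65.5] z 140.78 N 14.8 fx,fy -1.8 0.0 tilt [0.0039 0.0007] M [-0.08  0.69  0.09] w 0.0271
```

```bash
python3 -m crank '[0,3,0,0,0,0,20, 0,3,0,0,0,0,20, 0,3,0,0,0,0,20, 0,3,0,0,0,0,20, 0,3,0,0,0,0,20, 0,3,0,0,0,0,20, 0,3,0,0,0,0,20, 0,3,0,0,0,0,20]' >/dev/null; python3 st.py;  python3 -m crank '[0,3,0,0,0,0,20, 0,3,0,0,0,0,20, 0,3,0,0,0,0,20, 0,2,0,0,0,0,20, 0,1,0,0,0,0,20, 0,0,0,0,0,0,20, 0,0,0,0,0,0,20, 0,0,0,0,0,0,20]' >/dev/null; python3 st.py
python3 - <<'E'
from h import *
f=viewer.grab_frame('wrist'); cv2.imwrite('pics/w6.png',f[:,:,::-1])
f=viewer.grab_frame('scene'); cv2.imwrite('pics/s6.png',cv2.resize(f[220:350,190:420,::-1],None,fx=3.4,fy=3.4,interpolation=2))
E
```

```text
t 35.60 tray xy [  0.9 -89.6] z 140.66 N 14.3 fx,fy -2.5 -0.5 tilt [0.004  0.0003] M [-0.01  0.59  0.02] w 0.0266
t 36.40 tray xy [   0.9 -101.8] z 140.72 N 13.7 fx,fy -3.0 -0.9 tilt [ 0.0042 -0.    ] M [-0.24  0.59 -0.01] w 0.0269
```

View pics/w6.png

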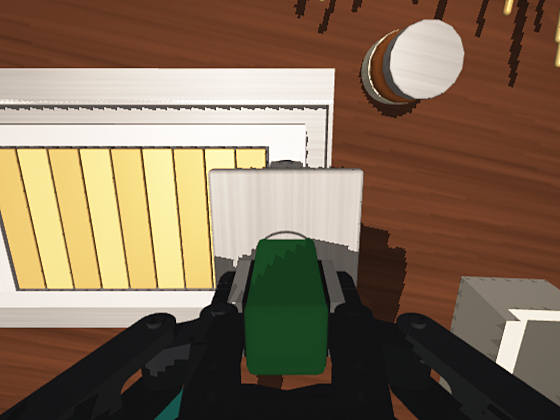

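View pics/s6.png

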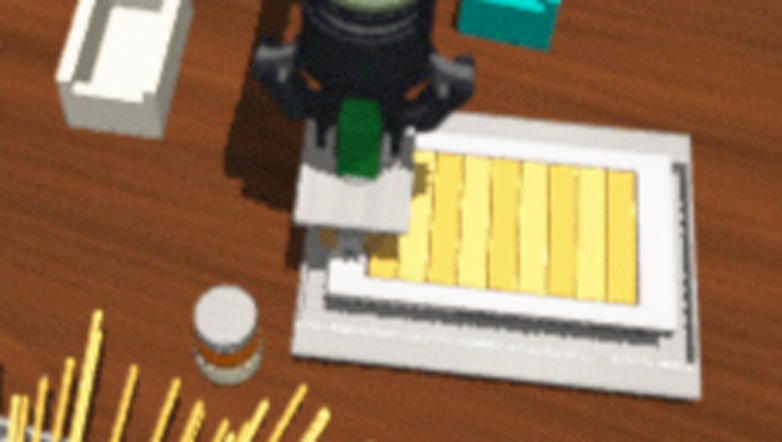

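The pictures show all slats uniform and flush, with the jar undisturbed. I'll lift and return to the stand.

```bash
python3 -m crank '[-3,0,0,0,0,0,20, -8,0,0,0,0,0,20, -15,0,0,0,0,0,20, -18,0,0,0,0,0,20, -18,0,0,0,0,0,20, -10,0,0,0.0494,0,0,20, 0,0,0,0,0,0,20, 0,0,0,0,0,0,20]' >/dev/null; python3 st.py
python3 - <<'E'
from h import *
toward([.4999,-.1440,.209],np.radians(98.7))
f=viewer.grab_frame('wrist'); cv2.imwrite('pics/w7.png',f[:,:,::-1])
E
```

```text
t 37.30 tray xy [  -0.4 -101.3] z 210.04 N 0.6 fx,fy -0.1 -0.6 tilt [-0.0002  0.    ] M [-0.03  0.04  0.05] w 0.0267
axes x [-0.  0. -1.] y [ 0.152 -0.988 -0.   ] z [-0.988 -0.152  0.   ] yaw -81.23
shift [  1.1 189.  113.7]
turn [0.0012 0.0002 0.    ]
```

View pics/w7.png

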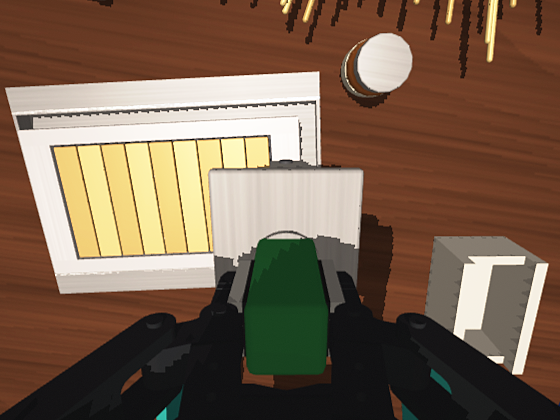

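The crown in the jaws is at the same pixels as before, (209..362, 169), so there was no slip. I'll move over the stand.

```bash
python3 -m crank '[0,20,12,0,0,0,20, 0,30,18,0,0,0,20, 0,33,20,0,0,0,20, 0,33,20,0,0,0,20, 0,33,20,0,0,0,20, 0,25,15,0,0,0,20, 0,15,8.7,0,0,0,20, 0,0,0,0,0,0,20]' >/dev/null; python3 -m crank '[0,0,0,0,0,0,20, 0,0,0,0,0,0,20, 0,0,0,0,0,0,20, 0,0,0,0,0,0,20, 0,0,0,0,0,0,20, 0,0,0,0,0,0,20, 0,0,0,0,0,0,20, 0,0,0,0,0,0,20]' >/dev/null
python3 - <<'E'
from h import *
toward([.4990,-.1442,.1048],np.radians(98.7)); print(readout.read_state()['position'])
f=viewer.grab_frame('wrist'); cv2.imwrite('pics/w8.png',f[:,:,::-1])
E
```

```text
axes x [ 0.001  0.    -1.   ] y [ 0.151 -0.988  0.   ] z [-0.988 -0.151 -0.001] yaw -81.29
shift [1.059e+02 1.000e-01 1.300e+00]
turn [ 0.0002 -0.0011 -0.0001]
[ 0.50013157 -0.14387458  0.21074997]
```

View pics/w8.png

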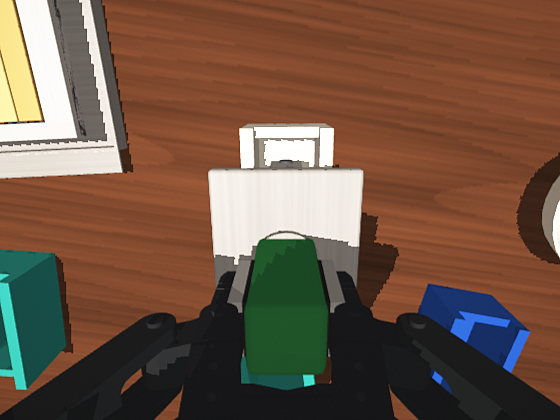

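The view is identical to w3, taken just after lifting. I'll go down with force checks.

```bash
python3 -m crank '[8,0,1,0,0,0,20, 10,0,0,0,0,0,20, 10,0,0,0,0,0,20, 10,0,0,0,0,0,20, 10,0,0,0,0,0,20, 8,0,0,0,0,0,20, 4,0,0,0,0,0,20, 0,0,0,0,0,0,20]'; python3 -m crank '[5,0,0,0,0,0,20, 8,0,0,0,0,0,20, 8,0,0,0,0,0,20, 8,0,0,0,0,0,20, 6,0,0,0,0,0,20, 3,0,0,0,0,0,20, 1.5,0,0,0,0,0,20, 0,0,0,0,0,0,20]'; python3 st.py
```

```text
time: 39.8
position: [0.4989, -0.1439, 0.15]
orientation: [2.142, 0.164, -2.143]
ft_force: [-0.7, -0.1, -4.1]
width: 0.027
time: 40.6
position: [0.4993, -0.1441, 0.1111]
orientation: [2.143, 0.163, -2.141]
ft_force: [0.5, 0.2, -3.6]
width: 0.027
t 40.60 tray xy [-123.8 -284.6] z 111.13 N 0.9 fx,fy 0.5 0.1 tilt [0.001  0.0001] M [-0.01 -0.06 -0.  ] w 0.0270
```

```bash
python3 -m crank '[1,0,0,0,0,0,20, 1,0,0,0,0,0,20, 1,0,0,0,0,0,20, 1,0,0,0,0,0,20, 0.5,0,0,0,0,0,20, 0,0,0,0,0,0,20, 0,0,0,0,0,0,20, 0,0,0,0,0,0,20]' >/dev/null;  python3 st.py;python3 -m crank '[0.5,0,0,0,0,0,20, 0.5,0,0,0,0,0,20, 0,0,0,0,0,0,20, 0,0,0,0,0,0,20, 0,0,0,0,0,0,20, 0,0,0,0,0,0,20, 0,0,0,0,0,0,20, 0,0,0,0,0,0,20]' >/dev/null;  python3 st.py
```

```text
t 41.40 tray xy [-123.8 -284.6] z 106.76 N -0.3 fx,fy 1.3 -0.0 tilt [0.0011 0.    ] M [-0.02  0.01 -0.02] w 0.0268
t 42.20 tray xy [-123.8 -284.5] z 105.73 N -0.1 fx,fy 0.4 0.2 tilt [0.001  0.0001] M [ 0.01 -0.08 -0.01] w 0.0269
```

```bash
python3 -m crank '[0.5,0,0,0,0,0,20, 0.5,0,0,0,0,0,20, 0,0,0,0,0,0,20, 0,0,0,0,0,0,20, 0,0,0,0,0,0,20, 0,0,0,0,0,0,20, 0,0,0,0,0,0,20, 0,0,0,0,0,0,20]' >/dev/null;  python3 st.py
```

```text
t 43.00 tray xy [-123.8 -284.5] z 104.85 N 3.6 fx,fy -1.0 1.1 tilt [0.0011 0.    ] M [ 0.02  0.09 -0.03] w 0.0266
```

```bash
python3 -m crank '[0.3,0,0,0,0,0,20, 0.3,0,0,0,0,0,20, 0,0,0,0,0,0,20, 0,0,0,0,0,0,20, 0,0,0,0,0,0,20, 0,0,0,0,0,0,20, 0,0,0,0,0,0,20, 0,0,0,0,0,0,20]' >/dev/null;  python3 st.py
```

```text
t 43.80 tray xy [-123.8 -284.5] z 104.82 N 10.2 fx,fy -2.4 2.4 tilt [ 0.0014 -0.0001] M [ 0.03  0.4  -0.04] w 0.0267
```

It is seated at the same height as at the grasp (104.8). I'll ease off, open, and withdraw.

```bash
python3 -m crank '[-0.4,0,0,0,0,0,20, 0,0,0,0,0,0,27, 0,0,0,0,0,0,35, 0,0,0,0,0,0,50, 0,0,0,0,0,0,70, 0,0,0,0,0,0,85, 0,0,0,0,0,0,85, 0,0,0,0,0,0,85]' 40; python3 -m crank '[0,0,0,0,0,0,85, -5,0,0,0,0,0,85, -15,0,0,0,0,0,85, -25,0,0,0,0,0,85, -30,0,0,0,0,0,85, -30,0,0,0,0,0,85, -30,0,0,0,0,0,85, -20,0,0,0,0,0,85]'
python3 -m crank '[-10,20,20,0,0,0,85, 0,30,30,0,0,0,85, 0,30,30,0,0,0,85, 0,30,30,0,0,0,85, 0,20,20,0,0,0,85, 0,0,0,0,0,0,85, 0,0,0,0,0,0,85, 0,0,0,0,0,0,85]'
python3 - <<'E'
from h import *
f=viewer.grab_frame('top'); cv2.imwrite('pics/t9.png',f[:,:,::-1]); g=viewer.grab_frame('scene'); cv2.imwrite('pics/s9.png',cv2.resize(g[190:350,190:420,::-1],None,fx=3.4,fy=3.4,interpolation=2))
E
```

```text
time: 44.6
position: [0.4993, -0.1441, 0.1045]
orientation: [2.144, 0.163, -2.141]
ft_force: [1.2, -0.1, 0.2]
width: 0.0846
time: 45.4
position: [0.4996, -0.1442, 0.2623]
orientation: [2.146, 0.162, -2.137]
ft_force: [0.7, -0.3, -0.6]
width: 0.0851
time: 46.2
position: [0.3907, -0.2916, 0.2696]
orientation: [2.144, 0.164, -2.141]
ft_force: [0.7, 0.8, -0.4]
width: 0.0847
```

View pics/t9.png

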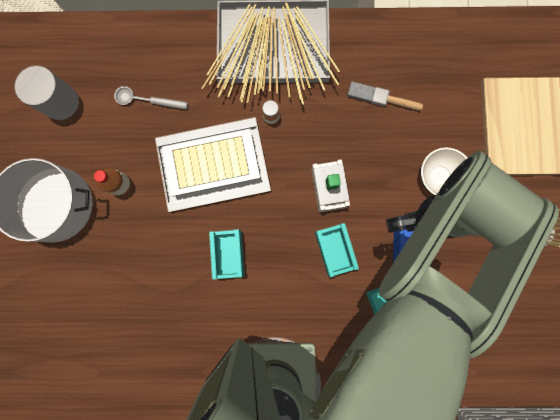

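View pics/s9.png

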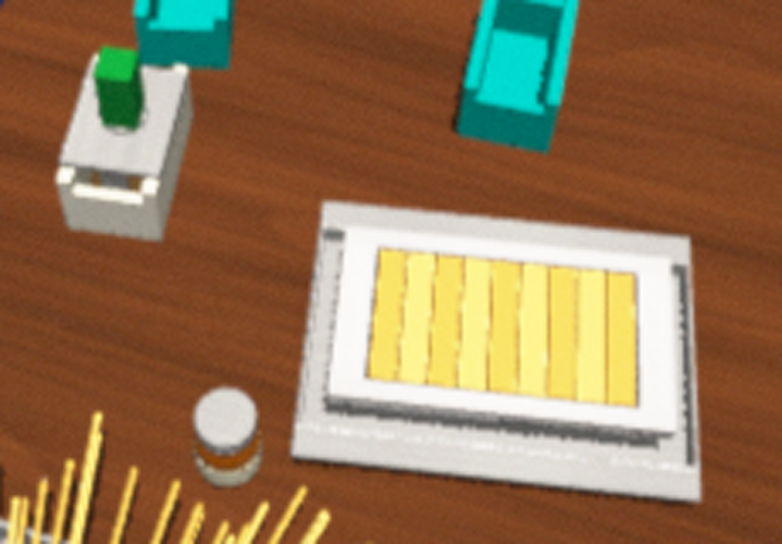

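The roller is upright in its white stand (top 332,186). The liner is even and the bystanders are at their original pixels. I'm handing in.

```bash
python3 -c "
from rig import hand_in
print(hand_in())"
```

```text
the job is handed in; nothing more can be done
None
```

I pressed the liner with the hand roller, put the roller back upright in its white stand, and handed the job in at about 46 s of the 72 s allowed.

- **Rolling:** I set the roller down on the near end bar of the frame to feel its height, not straight onto the slats. From there I rolled to the far bar and back without lifting. Contact force stayed between 13.5 and 16.7 N at every reading. I only read it between calls, so brief peaks within a call were not seen.
- **Slats:** On both passes the roller's height rose evenly from the near bar to the far bar, by about 0.4 mm. On the way back it met no steps. The pictures also show the slats level with the frame. I take all nine to be fully home, though the slat depths could not be read directly.
- **Roller:** It settled in the stand at the same height as when I grasped it, 104.8 mm. The last picture shows it upright, with the gripper open and clear.
- **Bystanders:** The spice jar, the sauce bottle and the visible part of the bowl were at their original places in the last top view; the arm covered part of the bowl.

No check failed or disagreed. The felt frame height, about 45 mm, and the roughly 43 mm from the cameras agree within the 2 mm calibration.

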